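# Open the child-proof pill tub and lay its cap on the coaster

## Task

Open the child-proof pill tub in the green tray: press its cap down against the spring, keep it down while you twist it anticlockwise until it comes free and lifts off. Set the cap down upright, rib on top, on the round wooden coaster so that no edge of it hangs over, and let go; do not drop it, and leave the other things where they are.

Things in the scene. Friction and masses are not known exactly. Their poses are not given: they have to be found in the camera images.
- cap_rib (a point): Centre of the cap's grip rib: a straight upright white bar 52 mm long, 12 mm thick, 18 mm high across the middle of the flat round top of the white cap; 9 mm above the top deck, 45 mm above the cap's lowest edge, on its axis; x along the rib, z up. Rib and deck belong to the outer shell, which spins freely either way unless pressed, without turning the hidden inner cap. Cap and shell weigh 60 g.
- shell: The cap's outer shell, 80 mm across; origin on its axis, level with the cap's lowest edge; deck 36 mm above it. Pressed on the deck it sinks 5 mm against a spring (3 N to start, 11 N fully down; hold with 13 to 20 N). Then its two lugs catch the inner cap's six hidden ridges, 60 degrees apart. If they land on a ridge it stops after 1 mm: turn it 20 to 35 degrees and press again.
- tub_rim (a point): Centre of the tub's mouth, 89 mm above the work surface, under the cap; the cap's lowest edge is 18 mm below it. Held down and turned anticlockwise (from above), the shell loses up to 35 degrees before its lugs meet the ridges; the inner cap is free after about 47 degrees of its own turn and meets a stop at 74. Until then it lifts only 1 mm. Several strokes are fine: the inner cap stays where it was left.
- tub: White plastic pill tub, body 80 mm across, neck 56 mm across; held fast in a socket of the tray, cannot turn or move. Origin at the centre of its underside, 85 mm below the rim.
- tray: Green plastic tray, fixed, 200 by 230 mm, walls 24 mm high, holding the tub and the cup; origin at the centre of its underside.
- coaster_top (a point): Centre of the flat top of the loose round dark wooden coaster, 104 mm across and 14 mm high; z up. The cap stands on it on its lowest edge (72 mm across, under the 80 mm shell).
- coaster: The same coaster, origin at the centre of its underside.
- cup: White ceramic cup without handle, 64 mm across, 62 mm high, loose in the tray beside the tub; origin under its centre. To be left alone.
- jar: Closed glass jar, 68 mm across, 85 mm high; origin under its centre. To be left alone.
- forceps: Steel forceps, about 140 mm long and 9 mm high, lying flat; origin near the middle. To be left alone.
- clipper: Steel nail clipper, 55 mm long, 15 mm high; origin under its middle. To be left alone.
- bandage: Paper-white bandage roll, upright, 52 mm across, 45 mm high; origin under its centre. To be left alone.
- dropper: Small amber bottle, 34 mm across, 68 mm high; origin under its centre. To be left alone.
Not all that is in view belongs to the job. Leave any purple or turquoise look-alike of the tub alone.

How it is judged:
By the outcome, as a careful person would: the job done as asked, in the order asked, and still so for the second after the job is handed in, with the robot touching nothing.
It also fails if it takes over 72 s, if anything falls off the work surface, if the arm or the gripper's body presses on something with over 40 N, if the wrist force passes 120 N, or if a joint passes its speed limit or range.

## Robot

A 6-joint arm with a two-finger parallel gripper is mounted at the origin on the work surface. World frame = base frame: x ahead of the robot, y to its left, z up, the work surface at z = 0. Lengths are in m, angles in rad, forces in N, time in s.
With the tool pointing down it reaches from about 0.325 to 0.9 m from the base axis. Payload 3.5 kg.
Tool frame: the origin (TCP) lies midway between the tips of the shut fingers; the grasp point (between the pads) lies 19 mm behind it; z points along the fingers, x is the direction in which the jaws open and shut, and the axes are right-handed (so a half turn about z gives the same grasp; the last joint's range is limited). The gripper opens to 85 mm and grips with 20 to 120 N. Pads are 22 mm wide; open, the fingers measure 114 mm over their backs; the gripper's body (76 mm by 85 mm) begins 54 mm behind the grasp point. The pads swing forward as they close: fully open they stand 13 mm farther back than shut.
Start: joints at [1.218, 0.276, -0.026, 1.268, 0, 1.467], TCP at [0.155, 0.606, 0.231] pointing down, gripper open.
Joint ranges: [-3.12, 3.12], [-0.85, 1.88], [-1.08, 1.24], [-1.95, 2.15], [-1.57, 1.53], [-3.14, 3.14]. Speed limits (rad/s): [2.57, 2.57, 3.14, 3.14, 3.14, 3.14].

## Interface

Orientations are given as a unit quaternion [x, y, z, w].
In Python, from plant import sense, snapshot, camera_info, job_done gives the robot as it stands.
- The arm moves only by the tool servo_tool, never from a script. Its argument "commands" is a list of rows, each an object of numbers: "claw": the gripper command: -1 is shut, 1 is fully open, values between are in proportion; "x", "y", "z": the shift along the tool's x, y, z scaled (see below); "roll": the turn about the tool's z scaled (see below). A call has 1 to 10 rows; each row shifts and turns the commanded pose from where the row before left it, along the tool's axes as they then stand; what a row does not reach is not made up. The controller multiplies each number of a shift by 0.25 m and each number of a turn by 6 degrees. A row lasts 1/8 s, in which the tool goes at most 62.5 mm and 10.7 degrees, less where a joint would pass 70% of its speed; a pose out of reach is approached as far as the arm can. A call with a number of a shift or a turn outside -1 to 1 is refused whole. A call with a gripper value outside its range is refused whole. The fingers move at their own pace and stop on an object; "force" is the grip in N (left out, the last holds). Time passes only in rows, so rows that do not move let the fingers close. It gives the time, the measured TCP pose, the force and the opening at its end, in the units of the state.
- sense(): the state, without advancing time (a new reading comes with each control period).
- snapshot(name): name is "scene" or "top"; returns the picture (400x640x3 uint8, red, green, blue); there is no depth.
- camera_info(name): a dict with "fx", "fy", "cx", "cy" (pixels), "world_to_cam" (4x4, takes a point from world to camera coordinates). Camera axes: x right, y up, looking along -z (the intrinsics and any distortion apply to the point x, -y, -z); pixel columns grow to the right and rows downward; lengths in m; the calibration is good to about 2 mm. A picture is of the moment at which its call begins. camera_info takes no time and is no camera call.
- job_done(): hands the job in, once; it reports no verdict.
The state is a dict: "time": time; "q": joint angles; "qd": joint speeds; "joint_efforts": joint torques, N m; "eef_pos": TCP position; "ee_rot": TCP orientation; "wrist_force": force on the tool from outside, world axes, zero at the start; "ft_torque": the same for the moment, N m; "finger_gap": finger opening in m.
Only numpy, scipy, OpenCV 4.12 (cv2) and the standard library are available. Lean on these libraries where they do the work, as an engineer would, in place of code of your own. Each camera call takes 0.05 s, during which the arm holds its last target.

## Working session

There is one attempt and no reset: what is moved stays moved. The work goes in short steps, Python scripts to look and compute and a tool call to move; the robot and the scene stay as the last step left them, time stands still between calls to the robot, and variables do not carry over. Pictures are saved under pics/ and viewed, and the job is handed in when it is done.

Besides the shell and the picture viewer there is one more tool, called by a JSON object that holds its "api" and its "payload". servo_tool: Moves the arm, as the interface text tells. Its arguments: {"type":"object","properties":{"commands":{"type":"array","items":{"type":"object","properties":{"claw":{"type":"number"},"x":{"type":"number","minimum":-1,"maximum":1},"y":{"type":"number","minimum":-1,"maximum":1},"z":{"type":"number","minimum":-1,"maximum":1},"roll":{"type":"number","minimum":-1,"maximum":1}}}},"force":{"type":"number"}},"required":["commands"]}

```bash
mkdir -p pics; ls
cat > h.py <<'E'
import numpy as np, cv2
from plant import sense, snapshot, camera_info
def save(n,im): cv2.imwrite('pics/'+n+'.png',im[:,:,::-1])
E
python3 - <<'E'
from h import *
for n in('scene','top'):
    im=snapshot(n); np.save('pics/'+n+'0.npy',im); save(n+'0',im); c=camera_info(n); print(c)
s=sense(); print(s)
E
```

```text
pics
{'fx': 448.3160843471369, 'fy': 448.3160843471369, 'cx': 330.6163510266835, 'cy': 203.14092297224366, 'world_to_cam': array([[-0.60680848,  0.79481305, -0.00746246,  0.28041388],
       [-0.52980293, -0.39744921,  0.74922826,  0.23567487],
       [ 0.59253045,  0.45859169,  0.66226983, -1.57574985],
       [ 0.        ,  0.        ,  0.        ,  1.        ]])}
{'fx': 512.1933272954064, 'fy': 512.1933272954064, 'cx': 321.6277836990706, 'cy': 193.18973795138663, 'world_to_cam': array([[ 0.00505923, -0.99968848, -0.02444056,  0.05531971],
       [ 0.99663256,  0.00304046,  0.08194075, -0.53622461],
       [-0.08184092, -0.02477282,  0.99633748, -1.41133023],
       [ 0.        ,  0.        ,  0.        ,  1.        ]])}
{'time': 0.1, 'q': array([ 1.21760479e+00,  2.77082934e-01, -2.77628855e-02,  1.26802887e+00,
        3.03823338e-06,  1.46736471e+00]), 'qd': array([ 4.09271794e-04, -1.91008096e-03,  5.15815992e-03,  6.60353050e-05,
        2.96353667e-04,  3.10962236e-04]), 'joint_efforts': array([ 2.06650516e-04, -4.46705818e+01,  2.96129572e+01,  8.43978545e-03,
       -1.00319062e-04,  7.06192779e-06]), 'eef_pos': array([0.15425754, 0.60491536, 0.23024638]), 'ee_rot': array([ 7.89673980e-01,  6.13525814e-01, -8.82859157e-04,  5.48141785e-04]), 'wrist_force': array([-0.68239149, -0.34931299, -0.24859505]), 'ft_torque': array([-0.03186539, -0.02187936,  0.05288089]), 'finger_gap': 0.08559888832875835}
```

View pics/scene0.png

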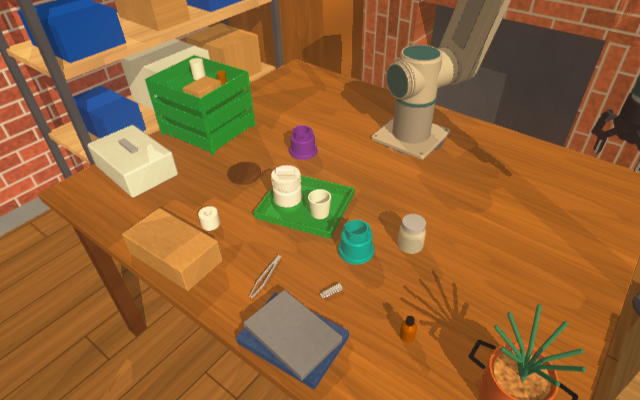

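View pics/top0.png

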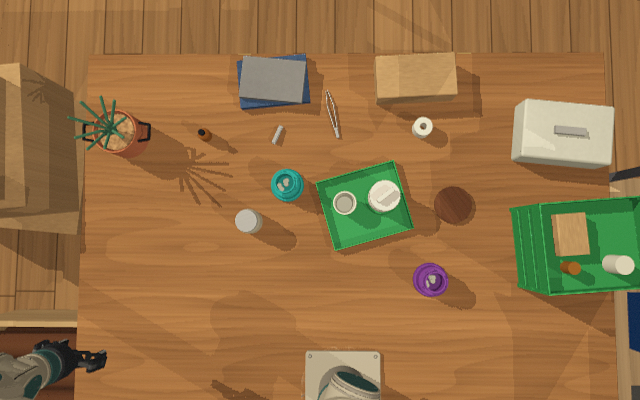

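The white tub in the green tray (scene 287,185; top 385,197) fits the description. The look-alikes are turquoise (top 287,185) and purple (top 431,280). The coaster is at top (454,205), the cup at (344,203). I'll confirm in an enlarged crop.

Run:
```python
from h import *
t=np.load('pics/top0.npy'); s=np.load('pics/scene0.npy')
a=cv2.resize(t[150:260,310:485],None,fx=4,fy=4,interpolation=cv2.INTER_CUBIC)
save('ctop',a)
save('cscene',cv2.resize(s[155:245,220:365],None,fx=5,fy=5,interpolation=cv2.INTER_CUBIC))
```

```text
(no output)
```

View pics/ctop.png

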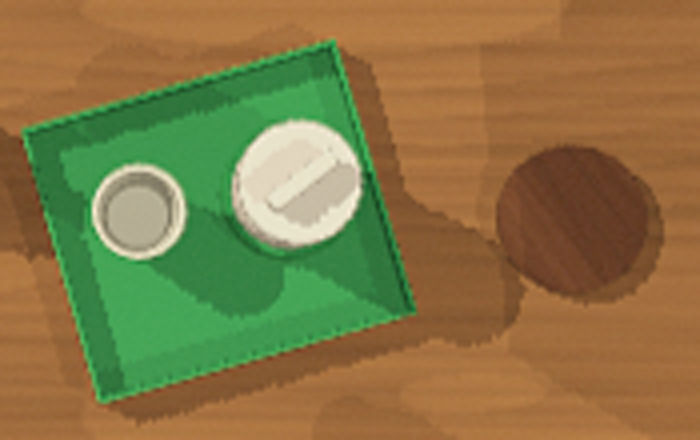

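View pics/cscene.png

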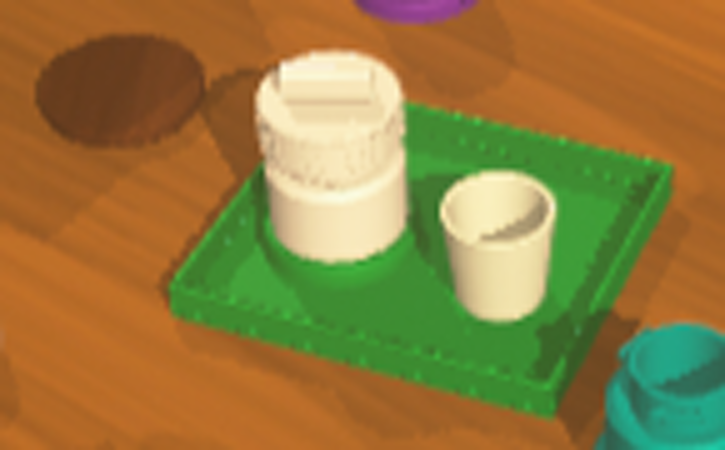

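```bash
cat >> h.py <<'E'
def cast(n,uv,z):
    c=camera_info(n); M=c['world_to_cam']; R=M[:3,:3]; o=-R.T@M[:3,3]
    uv=np.atleast_2d(np.asarray(uv,float))
    d=np.c_[(uv[:,0]-c['cx'])/c['fx'],-(uv[:,1]-c['cy'])/c['fy'],-np.ones(len(uv))]@R
    return o+d*((z-o[2])/d[:,2])[:,None]
def proj(n,p):
    c=camera_info(n); M=c['world_to_cam']; q=np.atleast_2d(p)@M[:3,:3].T+M[:3,3]
    return np.c_[c['cx']+c['fx']*q[:,0]/-q[:,2], c['cy']-c['fy']*q[:,1]/-q[:,2]]
E
python3 - <<'E'
from h import *
t=np.load('pics/top0.npy'); s=np.load('pics/scene0.npy')
def big(m):
    c,_=cv2.findContours(m.astype('uint8'),cv2.RETR_EXTERNAL,cv2.CHAIN_APPROX_NONE); return max(c,key=cv2.contourArea)
for n,im,box in(('top',t,(360,410,170,225)),('scene',s,(268,304,160,212))):
    x0,x1,y0,y1=box; h=cv2.cvtColor(im,cv2.COLOR_RGB2HSV)[y0:y1,x0:x1]
    m=(h[...,1]<95)&(h[...,2]>120); c=big(m).reshape(-1,2)+[x0,y0]
    print(n,'white bbox',c.min(0),c.max(0))
    if n=='top':
        # deck circle: enclosing of contour
        p=cast(n,c,0.107)[:,:2]; (cc,r)=cv2.minEnclosingCircle(p.astype('float32')); print('deck encl',cc,r)
        A=np.c_[2*p,np.ones(len(p))]; q=np.linalg.lstsq(A,(p**2).sum(1),rcond=None)[0]; print('lsq',q[:2],np.sqrt(q[2]+q[:2]@q[:2]))
for n,im,box in(('top',t,(430,478,180,230)),('scene',s,(222,264,158,190))):
    x0,x1,y0,y1=box; L=cv2.cvtColor(im,cv2.COLOR_RGB2HSV)[y0:y1,x0:x1]
    print(L[(y1-y0)//2,::4].tolist())
E
```

```text
top white bbox [368 180] [400 212]
deck encl (0.5224424004554749, -0.1074967309832573) 0.044386088848114014
lsq [ 0.52288452 -0.1077563 ] 0.0418658544270962
scene white bbox [271 166] [301 207]
[[15, 161, 162], [11, 159, 111], [11, 163, 119], [11, 160, 115], [10, 157, 115], [11, 157, 104], [11, 158, 100], [11, 157, 99], [12, 169, 101], [10, 162, 99], [11, 161, 100], [14, 160, 116]]
[[14, 197, 153], [14, 195, 157], [13, 181, 103], [13, 181, 104], [12, 182, 105], [12, 181, 103], [12, 180, 109], [13, 187, 116], [12, 181, 120], [12, 183, 121], [14, 184, 119]]
```

Run:
```python
from h import *
t=np.load('pics/top0.npy'); s=np.load('pics/scene0.npy')
save('z1',np.hstack([cv2.resize(t[175:220,360:410],None,fx=8,fy=8,interpolation=cv2.INTER_CUBIC),cv2.resize(s[160:205,265:310],None,fx=8,fy=8,interpolation=cv2.INTER_CUBIC)]))
c=camera_info('top');M=c['world_to_cam'];print(-M[:3,:3].T@M[:3,3])
# coaster
h=cv2.cvtColor(t,cv2.COLOR_RGB2HSV).astype(int); r=t.astype(int)
m=np.zeros(t.shape[:2],'uint8'); sub=(r[...,0]<125)&(r[...,0]>85); m[180:230,430:482]=sub[180:230,430:482]
cs,_=cv2.findContours(m,cv2.RETR_EXTERNAL,cv2.CHAIN_APPROX_NONE); k=max(cs,key=cv2.contourArea).reshape(-1,2)
p=cast('top',k,0.014)[:,:2].astype('float32'); print('coaster',cv2.minEnclosingCircle(p),cv2.fitEllipse(p))
```

```text
[0.41863448 0.02197022 1.4514519 ]
coaster ((0.49859097599983215, -0.3105039596557617), 0.06057356297969818) ((0.5027220249176025, -0.31332170963287354), (0.10557004064321518, 0.11322087794542313), 5.974233627319336)
```

View pics/z1.png

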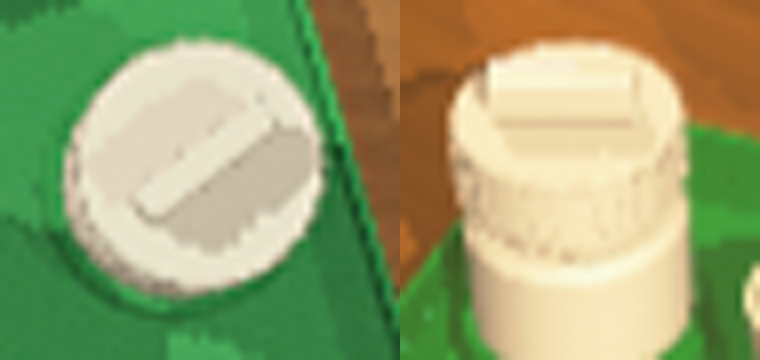

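Run:
```python
from h import *
t=np.load('pics/top0.npy'); s=np.load('pics/scene0.npy')
k=lambda p,o:np.array(p)/8+np.array(o)-0.44
T=k([(134,196),(155,220),(280,122),(257,104)],(360,175))
P=cast('top',T,0.125)[:,:2]; print('rib top view',P.mean(0)); 
for a,b in((0,3),(1,2)): 
    d=P[b]-P[a]; print(np.degrees(np.arctan2(d[1],d[0])),np.hypot(*d))
S=k([(490,63),(488,86),(632,91),(634,66)],(265-50,160))
P=cast('scene',S,0.125)[:,:2]; print('rib scene',P.mean(0))
for a,b in((0,3),(1,2)):
    d=P[b]-P[a]; print(np.degrees(np.arctan2(d[1],d[0])),np.hypot(*d))
print('deck c top',cast('top',k([(198,164)],(360,175)),0.107))
# overlay check
th=np.linspace(0,2*np.pi,60)
C=np.array([0.522,-0.106])
def circ(c,r,z): return np.c_[c[0]+r*np.cos(th),c[1]+r*np.sin(th),np.full(60,z)]
ims=[]
for n,im,(x,y) in(('top',t,(360,170)),('scene',s,(220,155))):
    f=6; v=cv2.resize(im[y:y+60,x:x+118],None,fx=f,fy=f,interpolation=cv2.INTER_CUBIC).copy()
    for c,r,z,col in((C,.04,.107,(255,0,0)),((.5026,-.3125),.052,.014,(0,0,255))):
        q=((proj(n,circ(c,r,z))-[x,y]+.5)*f).astype(int); cv2.polylines(v,[q],True,col,1)
    ims.append(v[:290])
save('ov',np.vstack(ims))
```

```text
rib top view [ 0.52438105 -0.11027494]
-53.02775338021499 0.04992121618158579
-51.74764850760956 0.051605446214452205
rib scene [ 0.52655201 -0.10828728]
124.8214307990321 0.04985922347980083
123.55130424007896 0.04959498989282331
deck c top [[ 0.52464483 -0.10927046  0.107     ]]
```

View pics/ov.png

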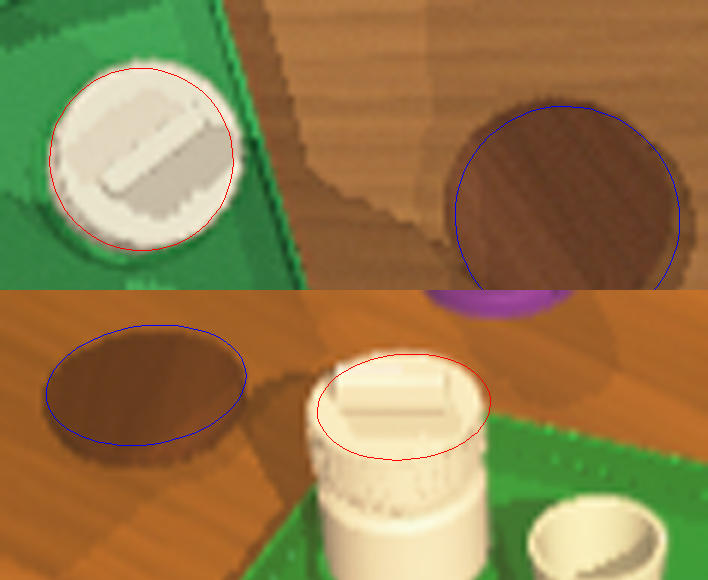

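Run:
```python
from h import *
t=np.load('pics/top0.npy'); s=np.load('pics/scene0.npy')
th=np.linspace(0,2*np.pi,60)
def circ(c,r,z): return np.c_[c[0]+r*np.cos(th),c[1]+r*np.sin(th),np.full(60,z)]
ims=[]
for n,im,(x,y) in(('top',t,(360,174)),('scene',s,(220,155))):
    f=6; v=cv2.resize(im[y:y+60,x:x+118],None,fx=f,fy=f,interpolation=cv2.INTER_CUBIC).copy()
    for c,r,z,col in(((.525,-.109),.04,.107,(255,0,0)),((.506,-.3115),.052,.014,(0,255,255)),((.506,-.3115),.052,.0,(0,0,255))):
        q=((proj(n,circ(c,r,z))-[x,y]+.5)*f).astype(int); cv2.polylines(v,[q],True,col,1)
    ims.append(v[:298])
save('ov2',np.vstack(ims))
```

```text
(no output)
```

View pics/ov2.png

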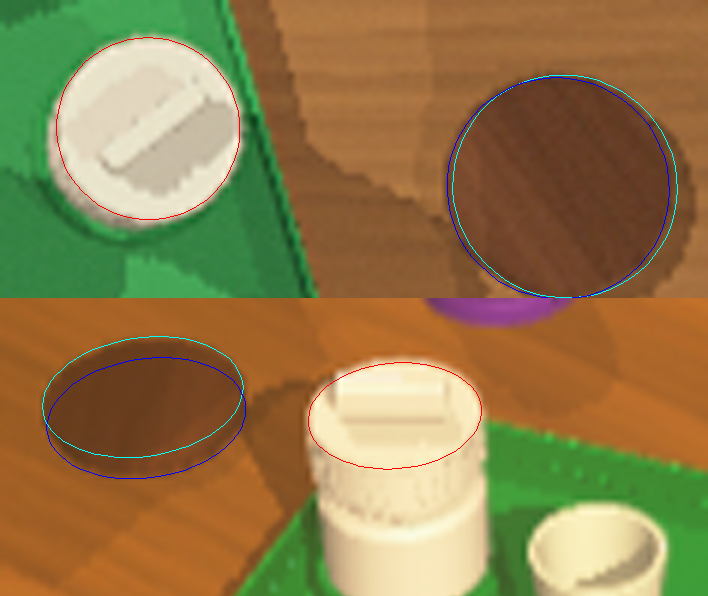

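{"api": "servo_tool", "payload": {"commands": [{"x":-0.16,"y":0.143,"claw":1},{"x":-0.16,"y":0.143},{"x":-0.16,"y":0.143},{"x":-0.16,"y":0.143},{"x":-0.16,"y":0.143},{"x":-0.16,"y":0.143},{"x":-0.16,"y":0.143},{"x":-0.16,"y":0.143},{"x":-0.16,"y":0.143},{"x":-0.16,"y":0.143}]}}

```text
$.commands[0]: bad value
```

{"api": "servo_tool", "payload": {"commands": [{"x":-0.16,"y":0.143,"z":0,"roll":0,"claw":1}]}}

```text
time: 0.22
eef_pos: [0.1788, 0.5594, 0.2304]
ee_rot: [0.789, 0.615, 0.0, -0.0]
wrist_force: [1.5, -0.8, 1.3]
finger_gap: 0.0851
```

{"api": "servo_tool", "payload": {"commands": [{"x":-0.16,"y":0.143,"z":0,"roll":0,"claw":1},{"x":-0.16,"y":0.143,"z":0,"roll":0,"claw":1},{"x":-0.16,"y":0.143,"z":0,"roll":0,"claw":1},{"x":-0.16,"y":0.143,"z":0,"roll":0,"claw":1},{"x":-0.16,"y":0.143,"z":0,"roll":0,"claw":1},{"x":-0.16,"y":0.143,"z":0,"roll":0,"claw":1},{"x":-0.16,"y":0.143,"z":0,"roll":0,"claw":1},{"x":-0.16,"y":0.143,"z":0,"roll":0,"claw":1},{"x":-0.16,"y":0.143,"z":0,"roll":0,"claw":1}]}}

```text
time: 1.35
eef_pos: [0.4023, 0.128, 0.2311]
ee_rot: [0.79, 0.614, 0.0, -0.0]
wrist_force: [0.8, -0.3, -0.8]
finger_gap: 0.0854
```

{"api": "servo_tool", "payload": {"commands": [{"x":-0.16,"y":0.143,"z":0,"roll":0,"claw":1},{"x":-0.16,"y":0.143,"z":0,"roll":0,"claw":1},{"x":-0.16,"y":0.143,"z":0,"roll":0,"claw":1},{"x":-0.08,"y":0.07,"z":0,"roll":0,"claw":1},{"x":0,"y":0,"z":0,"roll":1,"claw":1},{"x":0,"y":0,"z":0,"roll":1,"claw":1},{"x":0,"y":0,"z":0,"roll":1,"claw":1},{"x":0,"y":0,"z":0,"roll":1,"claw":1},{"x":0,"y":0,"z":0,"roll":1,"claw":1},{"x":0,"y":0,"z":0,"roll":1,"claw":1}]}}

```text
time: 2.6
eef_pos: [0.4878, -0.0368, 0.2308]
ee_rot: [0.941, 0.338, -0.0, -0.0]
wrist_force: [0.6, -0.1, 0.1]
finger_gap: 0.0856
```

```bash
cat >> h.py <<'E'
def plan(target, ang=None):
    s=sense(); q=s['ee_rot']; from scipy.spatial.transform import Rotation as R
    m=R.from_quat(q).as_matrix(); a=np.degrees(np.arctan2(m[1,0],m[0,0]))
    d=m.T@(np.array(target)-s['eef_pos'])
    print('t',round(s['time'],2),'pos',s['eef_pos'].round(4),'xang',round(a,2),'tilt',m[2].round(3),'F',s['wrist_force'].round(1),'T',s['ft_torque'].round(2),'gap',round(s['finger_gap'],4),'q',s['q'].round(2))
    print('units xyz',(d/0.25).round(3),'roll',None if ang is None else round((a-ang)/6,2))
E
python3 -c "
from h import *
plan((.525,-.109,.150),36.3)"
```

```text
t 2.6 pos [ 0.4878 -0.0368  0.2308] xang 39.49 tilt [-0.001 -0.001 -1.   ] F [ 0.6 -0.1  0.1] T [-0.01 -0.06  0.05] gap 0.0856 q [-0.21  0.04 -0.31  1.22 -0.    0.67]
units xyz [-0.069  0.318  0.323] roll 0.53
```

{"api": "servo_tool", "payload": {"commands": [{"x":-0.035,"y":0.16,"z":0.12,"roll":0,"claw":1},{"x":-0.034,"y":0.158,"z":0.12,"roll":0,"claw":1},{"x":0,"y":0,"z":0.083,"roll":0.55,"claw":1},{"x":0,"y":0,"z":0,"roll":0,"claw":1}]}}

```text
time: 3.1
eef_pos: [0.5236, -0.1087, 0.1481]
ee_rot: [0.95, 0.312, -0.002, -0.002]
wrist_force: [-0.8, 0.1, -0.5]
finger_gap: 0.0854
```

```bash
python3 -c "
from h import *
plan((.525,-.109,.110),36)
t=snapshot('top');s=snapshot('scene')
save('z2',np.hstack([cv2.resize(t[165:230,350:430],None,fx=5,fy=5),cv2.resize(s[130:195,250:325],None,fx=5,fy=5)]))"
```

```text
t 3.1 pos [ 0.5236 -0.1087  0.1481] xang 36.38 tilt [-0.003 -0.005 -1.   ] F [-0.8  0.1 -0.5] T [-0.05 -0.   -0.02] gap 0.0854 q [-0.33  0.18 -0.33  1.06  0.    0.61]
units xyz [0.004 0.005 0.152] roll 0.06
```

View pics/z2.png

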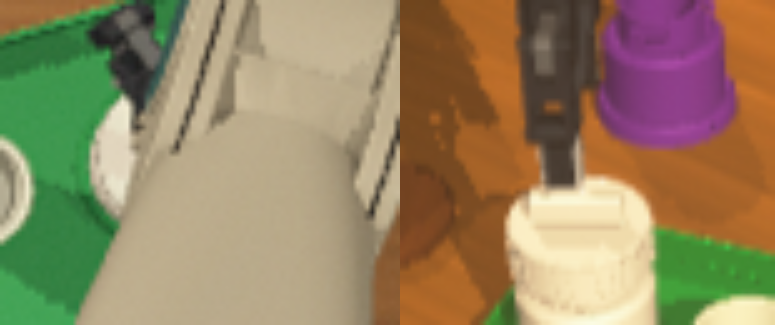

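```bash
python3 -c "
from h import *
c=np.array([.5236,-.1087,.161]);u=np.array([np.cos(np.radians(36.4)),np.sin(np.radians(36.4)),0]);v=np.array([u[1],-u[0],0])
for k in(-.0425,.0425):
  for w in(-.011,0,.011): print(k,w,((proj('scene',c+k*u+w*v)-[250,130])*5+[400,0]).round())
print(((proj('scene',(.525,-.109,.125))-[250,130])*5+[400,0]).round())"
```

```text
-0.0425 -0.011 [[599.  94.]]
-0.0425 0 [[579.  94.]]
-0.0425 0.011 [[559.  94.]]
0.0425 -0.011 [[585. 187.]]
0.0425 0 [[564. 187.]]
0.0425 0.011 [[543. 187.]]
[[574. 194.]]
```

{"api": "servo_tool", "payload": {"commands": [{"x":0.004,"y":0.005,"z":0.07,"roll":0.06,"claw":1},{"x":0,"y":0,"z":0.07,"roll":0,"claw":1},{"x":0,"y":0,"z":0,"roll":0,"claw":-0.5},{"x":0,"y":0,"z":0,"roll":0,"claw":-1},{"x":0,"y":0,"z":0,"roll":0,"claw":-1},{"x":0,"y":0,"z":0,"roll":0,"claw":-1},{"x":0,"y":0,"z":0,"roll":0,"claw":-1},{"x":0,"y":0,"z":0,"roll":0,"claw":-1}], "force": 60}}

```text
time: 4.2
eef_pos: [0.5278, -0.1097, 0.1162]
ee_rot: [0.951, 0.309, 0.0, 0.0]
wrist_force: [-0.1, 0.2, 3.4]
finger_gap: 0.0098
```

```bash
python3 -c "
from h import *
plan((.525,-.109,.110),36)"
```

```text
t 4.2 pos [ 0.5278 -0.1097  0.1162] xang 36.02 tilt [ 0.001  0.001 -1.   ] F [-0.1  0.2  3.4] T [-0.04  0.05 -0.05] gap 0.0098 q [-0.32  0.21 -0.36  0.99 -0.    0.62]
units xyz [-0.007 -0.009  0.025] roll 0.0
```

```bash
python3 -c "
from h import *
t=snapshot('top');s=snapshot('scene')
save('z3',np.hstack([cv2.resize(t[170:230,360:420],None,fx=6,fy=6),cv2.resize(s[140:200,255:315],None,fx=6,fy=6,interpolation=cv2.INTER_CUBIC)]))
plan((.525,-.109,.110),36)"
```

```text
t 4.3 pos [ 0.5278 -0.1097  0.1161] xang 36.02 tilt [ 0.001  0.001 -1.   ] F [-0.5  0.6  2.1] T [-0.04  0.02 -0.  ] gap 0.0096 q [-0.32  0.21 -0.36  0.99 -0.    0.62]
units xyz [-0.007 -0.009  0.024] roll 0.0
```

View pics/z3.png

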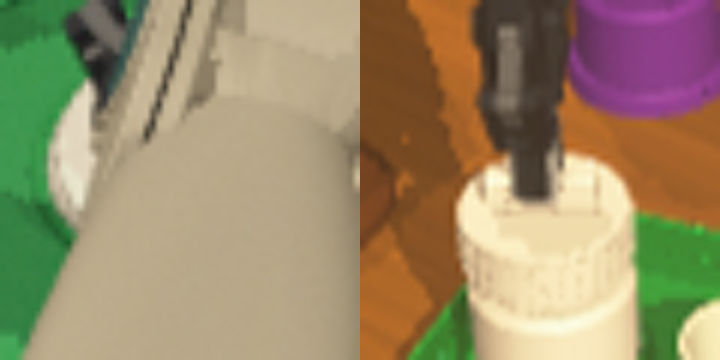

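{"api": "servo_tool", "payload": {"commands": [{"x":0,"y":-0.009,"z":0,"roll":0,"claw":0},{"x":0,"y":0,"z":0,"roll":0,"claw":0},{"x":0,"y":0,"z":0,"roll":0,"claw":0}]}}

```text
time: 4.68
eef_pos: [0.5257, -0.1075, 0.1152]
ee_rot: [0.951, 0.309, -0.0, -0.0]
wrist_force: [0.1, -0.4, 0.4]
finger_gap: 0.0425
```

```bash
python3 -c "
from h import *
plan((.5264,-.108,.110),36)"
```

```text
t 4.67 pos [ 0.5257 -0.1075  0.1152] xang 36.03 tilt [-0.    -0.001 -1.   ] F [ 0.1 -0.4  0.4] T [-0.01 -0.02  0.01] gap 0.0425 q [-0.32  0.21 -0.37  0.99  0.    0.62]
units xyz [0.001 0.003 0.021] roll 0.01
```

{"api": "servo_tool", "payload": {"commands": [{"x":0,"y":0.002,"z":0.022,"roll":0,"claw":0},{"x":0,"y":0,"z":0,"roll":0,"claw":-1},{"x":0,"y":0,"z":0,"roll":0,"claw":-1},{"x":0,"y":0,"z":0,"roll":0,"claw":-1},{"x":0,"y":0,"z":0,"roll":0,"claw":-1}], "force": 60}}

```text
time: 5.3
eef_pos: [0.5263, -0.108, 0.11]
ee_rot: [0.951, 0.309, -0.0, -0.0]
wrist_force: [0.0, 0.5, -1.1]
finger_gap: 0.0102
```

```bash
python3 -c "
from h import *
plan((.5264,-.108,.110),36)"
```

```text
t 5.3 pos [ 0.5263 -0.108   0.11  ] xang 36.03 tilt [-0. -0. -1.] F [ 0.   0.5 -1.1] T [ 0.01  0.02 -0.01] gap 0.0102 q [-0.32  0.22 -0.37  0.98 -0.    0.62]
units xyz [0. 0. 0.] roll 0.0
```

{"api": "servo_tool", "payload": {"commands": [{"x":0,"y":0,"z":0.008,"roll":0,"claw":-1},{"x":0,"y":0,"z":0.004,"roll":0,"claw":-1},{"x":0,"y":0,"z":0,"roll":0,"claw":-1}]}}

```text
time: 5.68
eef_pos: [0.5264, -0.1081, 0.1078]
ee_rot: [0.951, 0.309, 0.0, 0.0]
wrist_force: [-1.6, 0.7, 6.6]
finger_gap: 0.0104
```

{"api": "servo_tool", "payload": {"commands": [{"x":0,"y":0,"z":0.008,"roll":0,"claw":-1},{"x":0,"y":0,"z":0.006,"roll":0,"claw":-1},{"x":0,"y":0,"z":0,"roll":0,"claw":-1}]}}

```text
time: 6.05
eef_pos: [0.5265, -0.1081, 0.1051]
ee_rot: [0.951, 0.309, 0.0, 0.0]
wrist_force: [-3.7, 0.9, 10.7]
finger_gap: 0.0104
```

{"api": "servo_tool", "payload": {"commands": [{"x":0,"y":0,"z":0.004,"roll":0,"claw":-1},{"x":0,"y":0,"z":0,"roll":0,"claw":-1},{"x":0,"y":0,"z":0,"roll":0,"claw":-1}]}}

```text
time: 6.42
eef_pos: [0.5266, -0.1081, 0.1049]
ee_rot: [0.951, 0.309, 0.0, 0.0]
wrist_force: [-5.2, 0.6, 13.8]
finger_gap: 0.0103
```

{"api": "servo_tool", "payload": {"commands": [{"x":0,"y":0,"z":0.003,"roll":-0.5,"claw":-1},{"x":0,"y":0,"z":0,"roll":-0.7,"claw":-1},{"x":0,"y":0,"z":0,"roll":-0.7,"claw":-1},{"x":0,"y":0,"z":0,"roll":-0.7,"claw":-1},{"x":0,"y":0,"z":0,"roll":-0.7,"claw":-1}]}}

```text
time: 7.05
eef_pos: [0.5272, -0.1076, 0.1048]
ee_rot: [0.883, 0.469, 0.001, 0.0]
wrist_force: [-5.0, 4.5, 17.7]
finger_gap: 0.0104
```

```bash
python3 -c "
from h import *
plan((.5264,-.108,.105),36)"
```

```text
t 7.05 pos [ 0.5272 -0.1076  0.1048] xang 55.93 tilt [ 0.002  0.001 -1.   ] F [-5.   4.5 17.7] T [ 0.86  1.21 -0.28] gap 0.0104 q [-0.32  0.22 -0.38  0.97  0.    0.27]
units xyz [-0.003 -0.002 -0.001] roll 3.32
```

Good: down with 17 N, turned 20°. Continuing.

{"api": "servo_tool", "payload": {"commands": [{"x":0,"y":0,"z":0,"roll":-0.8,"claw":-1},{"x":0,"y":0,"z":0,"roll":-0.8,"claw":-1},{"x":0,"y":0,"z":0,"roll":-0.8,"claw":-1},{"x":0,"y":0,"z":0,"roll":-0.8,"claw":-1},{"x":0,"y":0,"z":0,"roll":-0.8,"claw":-1}]}}

```text
time: 7.68
eef_pos: [0.5267, -0.1076, 0.1048]
ee_rot: [0.766, 0.642, 0.001, 0.0]
wrist_force: [-6.6, 3.1, 18.6]
finger_gap: 0.0104
```

```bash
python3 -c "
from h import *
plan((.5264,-.108,.105),36)"
```

```text
t 7.67 pos [ 0.5267 -0.1076  0.1048] xang 79.95 tilt [ 0.001  0.001 -1.   ] F [-6.6  3.1 18.6] T [ 0.7   1.46 -0.22] gap 0.0104 q [-0.32  0.22 -0.38  0.97  0.   -0.15]
units xyz [-0.002 -0.001 -0.001] roll 7.33
```

{"api": "servo_tool", "payload": {"commands": [{"x":0,"y":0,"z":-0.001,"roll":-0.8,"claw":-1},{"x":0,"y":0,"z":0,"roll":-0.8,"claw":-1},{"x":0,"y":0,"z":0,"roll":-0.8,"claw":-1},{"x":0,"y":0,"z":0,"roll":-0.8,"claw":-1},{"x":0,"y":0,"z":0,"roll":-0.8,"claw":-1}]}}

```text
time: 8.3
eef_pos: [0.5266, -0.1086, 0.1048]
ee_rot: [0.616, 0.788, -0.0, 0.001]
wrist_force: [-5.5, 0.6, 16.6]
finger_gap: 0.0102
```

```bash
python3 -c "
from h import *
plan((.5264,-.108,.105),36)"
```

```text
t 8.3 pos [ 0.5266 -0.1086  0.1048] xang 103.93 tilt [-0.002  0.001 -1.   ] F [-5.5  0.6 16.6] T [ 0.12  1.33 -0.23] gap 0.0102 q [-0.32  0.22 -0.38  0.97 -0.   -0.57]
units xyz [ 0.003 -0.    -0.001] roll 11.32
```

{"api": "servo_tool", "payload": {"commands": [{"x":0,"y":0,"z":0,"roll":-0.8,"claw":-1},{"x":0,"y":0,"z":0,"roll":-0.8,"claw":-1},{"x":0,"y":0,"z":0,"roll":-0.8,"claw":-1},{"x":0,"y":0,"z":0,"roll":-0.6,"claw":-1}]}}

```text
time: 8.8
eef_pos: [0.5266, -0.1087, 0.1048]
ee_rot: [0.486, 0.874, -0.001, 0.001]
wrist_force: [-6.7, 1.9, 17.9]
finger_gap: 0.0105
```

```bash
python3 -c "
from h import *
plan((.5264,-.108,.105),36)"
```

```text
t 8.8 pos [ 0.5266 -0.1087  0.1048] xang 121.84 tilt [-0.002 -0.    -1.   ] F [-6.7  1.9 17.9] T [ 0.2   1.51 -0.66] gap 0.0105 q [-0.32  0.22 -0.38  0.97 -0.   -0.88]
units xyz [ 0.003  0.001 -0.001] roll 14.31
```

{"api": "servo_tool", "payload": {"commands": [{"x":0,"y":0,"z":0,"roll":-0.5,"claw":-1},{"x":0,"y":0,"z":0,"roll":0,"claw":-1}]}}

```text
time: 9.05
eef_pos: [0.5264, -0.1087, 0.1048]
ee_rot: [0.465, 0.886, -0.001, 0.001]
wrist_force: [-6.9, 1.1, 17.2]
finger_gap: 0.0103
```

```bash
python3 -c "
from h import *
plan((.5264,-.108,.105),36)"
```

```text
t 9.05 pos [ 0.5264 -0.1087  0.1048] xang 124.63 tilt [-0.001 -0.    -1.   ] F [-6.9  1.1 17.2] T [ 0.22  1.47 -0.93] gap 0.0103 q [-0.32  0.22 -0.38  0.97 -0.   -0.93]
units xyz [ 0.002  0.002 -0.001] roll 14.77
```

{"api": "servo_tool", "payload": {"commands": [{"x":0,"y":0,"z":-0.01,"roll":0.5,"claw":-1},{"x":0,"y":0,"z":-0.016,"roll":0,"claw":-1},{"x":0,"y":0,"z":-0.016,"roll":0,"claw":-1},{"x":0,"y":0,"z":0,"roll":0,"claw":-1}]}}

```text
time: 9.55
eef_pos: [0.5261, -0.1081, 0.1124]
ee_rot: [0.486, 0.874, -0.0, -0.0]
wrist_force: [-1.6, -1.0, 0.6]
finger_gap: 0.0103
```

{"api": "servo_tool", "payload": {"commands": [{"x":0,"y":0,"z":-0.02,"roll":0,"claw":-1},{"x":0,"y":0,"z":-0.02,"roll":0,"claw":-1},{"x":0,"y":0,"z":-0.04,"roll":0,"claw":-1},{"x":0,"y":0,"z":-0.06,"roll":0,"claw":-1},{"x":0,"y":0,"z":-0.06,"roll":0,"claw":-1},{"x":0,"y":0,"z":0,"roll":0,"claw":-1}]}}

```text
time: 10.3
eef_pos: [0.5281, -0.1086, 0.165]
ee_rot: [0.486, 0.874, 0.001, 0.002]
wrist_force: [-0.1, 0.1, -0.4]
finger_gap: 0.0103
```

```bash
python3 -c "
from h import *
t=snapshot('top');s=snapshot('scene')
save('z4',np.hstack([cv2.resize(t[165:235,360:480],None,fx=3,fy=3),cv2.resize(s[120:220,215:315],None,fx=4,fy=4,interpolation=cv2.INTER_CUBIC)[:210*2][:210] if 0 else cv2.resize(s[120:215,215:315],(221,210))]))
save('z5',cv2.resize(s[120:220,215:335],None,fx=6,fy=6,interpolation=cv2.INTER_CUBIC))
plan((.506,-.3115,.160),36)"
```

```text
t 10.4 pos [ 0.5266 -0.1081  0.163 ] xang 121.83 tilt [-0.001  0.001 -1.   ] F [ 0.4 -0.9 -1.3] T [-0.02 -0.03  0.01] gap 0.0106 q [-0.32  0.17 -0.31  1.09  0.   -0.88]
units xyz [-0.648 -0.499  0.012] roll 14.3
```

View pics/z5.png

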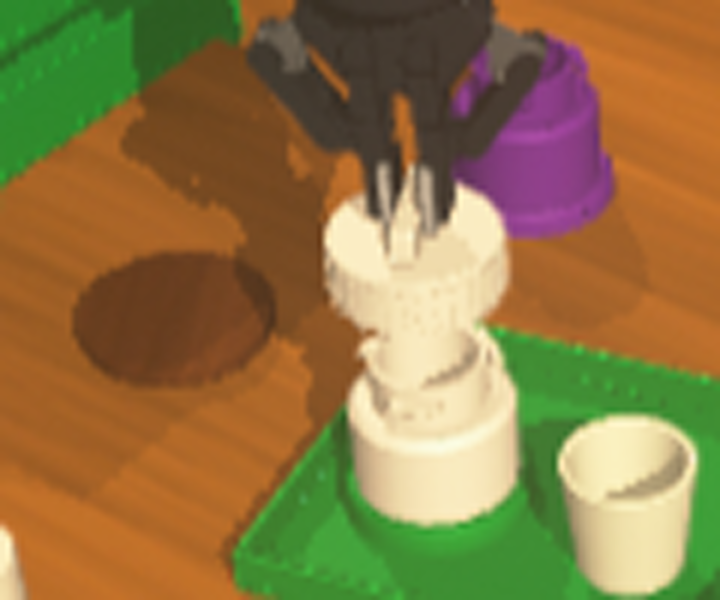

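{"api": "servo_tool", "payload": {"commands": [{"x":-0.06,"y":-0.05,"z":0,"roll":0,"claw":-1},{"x":-0.12,"y":-0.09,"z":0,"roll":0,"claw":-1},{"x":-0.12,"y":-0.09,"z":0,"roll":0,"claw":-1},{"x":-0.12,"y":-0.09,"z":0,"roll":0,"claw":-1},{"x":-0.12,"y":-0.09,"z":0,"roll":0,"claw":-1},{"x":-0.07,"y":-0.06,"z":0,"roll":0,"claw":-1},{"x":-0.038,"y":-0.029,"z":0,"roll":0,"claw":-1},{"x":0,"y":0,"z":0,"roll":0,"claw":-1}]}}

```text
time: 11.4
eef_pos: [0.5055, -0.3117, 0.1623]
ee_rot: [0.486, 0.874, 0.0, -0.0]
wrist_force: [0.9, -0.5, -0.8]
finger_gap: 0.0103
```

```bash
python3 -c "
from h import *
plan((.506,-.3115,.053),36)"
```

```text
t 11.4 pos [ 0.5055 -0.3117  0.1623] xang 121.78 tilt [ 0.001  0.    -1.   ] F [ 0.9 -0.5 -0.8] T [0.08 0.02 0.01] gap 0.0103 q [-0.66  0.27 -0.19  1.12  0.   -1.22]
units xyz [-0.001  0.002  0.437] roll 14.3
```

{"api": "servo_tool", "payload": {"commands": [{"x":0,"y":0,"z":0.1,"roll":0,"claw":-1},{"x":0,"y":0,"z":0.12,"roll":0,"claw":-1},{"x":0,"y":0,"z":0.1,"roll":0,"claw":-1},{"x":0,"y":0,"z":0.06,"roll":0,"claw":-1},{"x":0,"y":0,"z":0.015,"roll":0,"claw":-1},{"x":0,"y":0,"z":0,"roll":0,"claw":-1}]}}

```text
time: 12.15
eef_pos: [0.5062, -0.3114, 0.0644]
ee_rot: [0.486, 0.874, -0.0, 0.0]
wrist_force: [-0.5, 0.4, 0.3]
finger_gap: 0.0102
```

```bash
python3 -c "
from h import *
plan((.506,-.3115,.053),36)
t=snapshot('top');s=snapshot('scene')
T=cv2.resize(t[165:245,420:500],None,fx=5,fy=5,interpolation=cv2.INTER_CUBIC)
S=cv2.resize(s[120:200,200:280],None,fx=5,fy=5,interpolation=cv2.INTER_CUBIC)
save('z6',np.hstack([T,S]))
"
```

```text
t 12.15 pos [ 0.5062 -0.3114  0.0644] xang 121.85 tilt [-0.001  0.    -1.   ] F [-0.5  0.4  0.3] T [-0.05  0.01 -0.01] gap 0.0102 q [-0.66  0.36 -0.29  0.92  0.   -1.22]
units xyz [ 0.    -0.001  0.046] roll 14.31
```

View pics/z6.png

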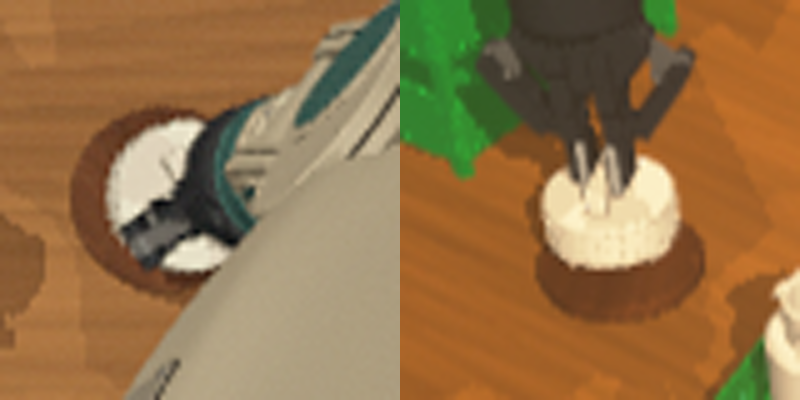

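```bash
python3 -c "
from h import *
th=np.linspace(0,2*np.pi,90)
C=(.506,-.3115)
for n,o,ad in(('top',(420,165),0),('scene',(200,120),400)):
  for nm,r,z in(('deck',.04,.0615),('deckhi',.04,.0974),('coaster',.052,.014)):
    q=(proj(n,np.c_[C[0]+r*np.cos(th),C[1]+r*np.sin(th),np.full(90,z)])-o+.5)*5+[ad,0]; print(n,nm,q.min(0).round(),q.max(0).round())
"
```

```text
top deck [117. 121.] [266. 269.]
top deckhi [131. 115.] [284. 267.]
top coaster [ 77. 108.] [265. 293.]
scene deck [543. 157.] [674. 234.]
scene deckhi [533. 109.] [667. 185.]
scene coaster [536. 207.] [703. 308.]
```

{"api": "servo_tool", "payload": {"commands": [{"x":0,"y":0,"z":0.016,"roll":0,"claw":-1},{"x":0,"y":0,"z":0.014,"roll":0,"claw":-1},{"x":0,"y":0,"z":0.008,"roll":0,"claw":-1},{"x":0,"y":0,"z":0,"roll":0,"claw":-1}]}}

```text
time: 12.75
eef_pos: [0.5055, -0.3113, 0.054]
ee_rot: [0.486, 0.874, 0.0, -0.0]
wrist_force: [-0.0, -1.0, -0.2]
finger_gap: 0.0105
```

{"api": "servo_tool", "payload": {"commands": [{"x":0,"y":0,"z":0.004,"roll":0,"claw":-1},{"x":0,"y":0,"z":0.003,"roll":0,"claw":-1},{"x":0,"y":0,"z":0,"roll":0,"claw":-1}]}}

```text
time: 13.12
eef_pos: [0.5058, -0.3116, 0.0529]
ee_rot: [0.486, 0.874, -0.0, 0.0]
wrist_force: [-0.8, 0.7, 3.0]
finger_gap: 0.0103
```

```bash
python3 -c "
from h import *
plan((.506,-.3115,.053),36)"
```

```text
t 13.12 pos [ 0.5058 -0.3116  0.0529] xang 121.83 tilt [-0.  0. -1.] F [-0.8  0.7  3. ] T [0.09 0.11 0.04] gap 0.0103 q [-0.66  0.37 -0.3   0.9  -0.   -1.22]
units xyz [-0.     0.001 -0.   ] roll 14.3
```

{"api": "servo_tool", "payload": {"commands": [{"x":0,"y":0,"z":0,"roll":0,"claw":-0.6},{"x":0,"y":0,"z":0,"roll":0,"claw":-0.3},{"x":0,"y":0,"z":0,"roll":0,"claw":0},{"x":0,"y":0,"z":0,"roll":0,"claw":0},{"x":0,"y":0,"z":-0.04,"roll":0,"claw":0},{"x":0,"y":0,"z":-0.08,"roll":0,"claw":0},{"x":0,"y":0,"z":-0.15,"roll":0,"claw":0},{"x":0,"y":0,"z":-0.2,"roll":0,"claw":0},{"x":0,"y":0,"z":0,"roll":0,"claw":0}]}}

```text
time: 14.25
eef_pos: [0.5091, -0.314, 0.1762]
ee_rot: [0.486, 0.874, -0.001, 0.006]
wrist_force: [0.2, -0.5, -0.6]
finger_gap: 0.043
```

```bash
python3 -c "
from h import *
plan((.506,-.3115,.053),36)
"
```

```text
t 14.25 pos [ 0.5091 -0.314   0.1762] xang 121.83 tilt [-0.01   0.004 -1.   ] F [ 0.2 -0.5 -0.6] T [-0.03 -0.01  0.07] gap 0.043 q [-0.66  0.26 -0.17  1.13 -0.   -1.22]
units xyz [ 0.02  -0.007  0.492] roll 14.3
```

{"api": "servo_tool", "payload": {"commands": [{"x":0,"y":0,"z":-0.15,"roll":0,"claw":0},{"x":0,"y":0,"z":-0.15,"roll":0,"claw":0},{"x":0.17,"y":0.1,"z":0,"roll":0,"claw":0},{"x":0.17,"y":0.1,"z":0,"roll":0,"claw":0},{"x":0.17,"y":0.1,"z":0,"roll":0,"claw":0},{"x":0.17,"y":0.1,"z":0,"roll":0,"claw":0},{"x":0.17,"y":0.1,"z":0,"roll":0,"claw":0},{"x":0.17,"y":0.1,"z":0,"roll":0,"claw":0},{"x":0,"y":0,"z":0,"roll":0,"claw":0}]}}

```text
time: 15.38
eef_pos: [0.4977, -0.013, 0.2446]
ee_rot: [0.484, 0.875, 0.0, -0.001]
wrist_force: [-0.2, -0.0, -0.3]
finger_gap: 0.0431
```

```bash
python3 -c "
from h import *
t=snapshot('top');s=snapshot('scene')
np.save('pics/tf.npy',t)
T=cv2.resize(t[165:245,420:500],None,fx=5,fy=5,interpolation=cv2.INTER_CUBIC)
S=cv2.resize(s[120:200,200:280],None,fx=5,fy=5,interpolation=cv2.INTER_CUBIC)
save('z7',np.hstack([T,S])); save('sf',s); save('tf',t)
"
```

```text
(no output)
```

View pics/z7.png

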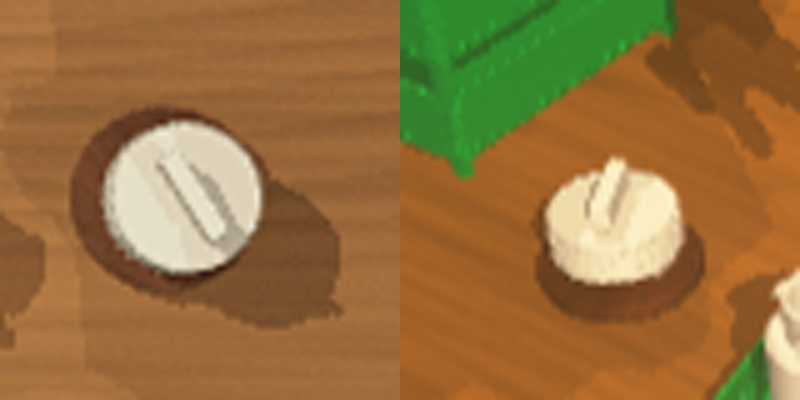

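View pics/sf.png

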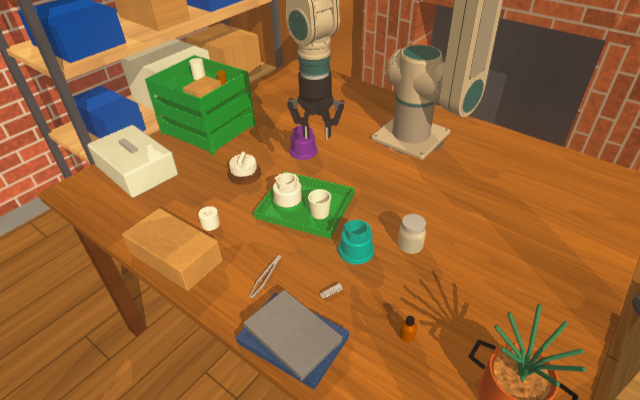

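View pics/tf.png

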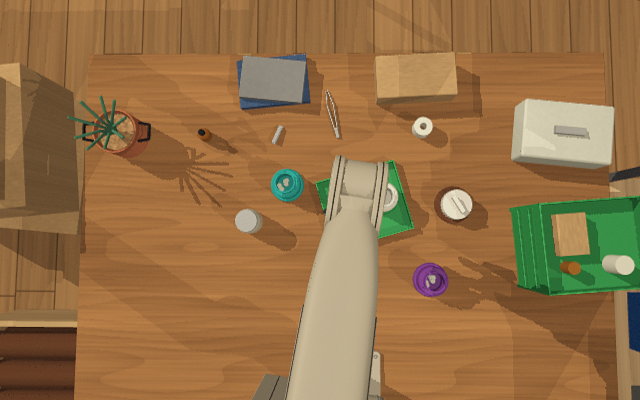

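The cap stands upright on the coaster, with its deck edges at top-crop columns about 108–262 and rows 121–273. That is within about 2 mm of the predicted centred outline, and the rib is on top. The other objects look unmoved and the arm is clear.

```bash
python3 -c "
from plant import job_done
print(job_done())"
```

```text
the job is handed in; nothing more can be done
None
```

The cap is off the pill tub and standing upright on the coaster, rib on top. I handed the job in at about 15.5 s; no verdict is reported.

- **Opening:** The first grip on the rib was too shallow and about 2 mm off centre, so I opened and gripped again. I pressed the cap fully down (about 5 mm sunk, held at 14–19 N). Then I turned it about 88° anticlockwise until the torque rose at the stop. It lifted off with no resistance.
- **Placing:** I lowered it onto the coaster until about 3 N of contact, let go and moved the arm clear.
- **Last checks:** In both camera views the cap is level and centred on the coaster to about 2 mm, against a 12 mm margin. By eye, the other objects look where they were; I did not re-measure them. The arm hid part of the tray in the last top view, so there I judged the cup and tub from the scene view only. The final wrist force was about zero. No check failed; the camera measurements of the cap's centre differed by 2–3 mm, which the second grip corrected.

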